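# Lock a half-bottle in its cradle with the toggle clamp

### The arm

A 6-joint arm with a two-finger parallel gripper is mounted at the origin on a cart in front of the work surface, level with it; the furniture and walls round the work are solid. World frame = base frame: x ahead of the robot, y to its left, z up, the work surface at z = 0. Lengths are in mm, angles in rad, forces in N, time in s.
With the tool pointing down it reaches from about 350 to 875 mm from the base axis. Payload 4.2 kg.
Tool frame: the origin (TCP) lies at the very end of the fingers, on their centre line; the grasp point (between the pads) lies arm.grip_depth behind it (arm.grip_depth is the distance from the TCP to the grasp point, in mm); z points along the fingers, y is the direction in which the jaws open and shut (so a half turn about z gives the same grasp; the last joint's range is limited). The gripper opens to 85 mm and grips with 20 to 120 N. Pads are 22 mm wide; open, the fingers measure 114 mm over their backs; the gripper's body (76 mm by 85 mm) begins 54 mm behind the grasp point. The pads swing forward as they close: fully open they stand 13 mm farther back than shut.
Start: joints at [1.39, 0.385, 0.008, 0, -1.194, -0.259], TCP at [266.065, 565.516, 231.312] pointing down, gripper open.
Joint ranges: [-3.14, 3.14], [-1.21, 2.06], [-1.07, 1.41], [-3.16, 2.05], [-2.99, -0.16], [-3.1, 3.1]. Speed limits (rad/s): [2.79, 2.79, 3.14, 3.14, 3.14, 3.14].

### API

Orientations are given as a unit quaternion [x, y, z, w].
In Python, from bench import arm, optics, workorder gives the robot as it stands. The module is installed in compiled form; this text tells all that it offers.
- The arm moves only by the tool play_rows, never from a script. Its arguments are lists of equal length, an entry for each row: "travel": the shift along the tool's x, y, z in m, a list of three; "rotation": the turn, a rotation vector about the tool's x, y, z in rad, a list of three; "grip": the opening, from 0 (shut) to 1 (fully open). In form: {"travel": [[x, y, z], ...], "rotation": [[rx, ry, rz], ...], "grip": [grip, ...]}. A call has 1 to 12 rows; each row shifts and turns the commanded pose from where the row before left it, along the tool's axes as they then stand; what a row does not reach is not made up. A row lasts 1/12 s, in which the tool goes at most 41.7 mm and 7.16 degrees, less where a joint would pass 70% of its speed; a pose out of reach is approached as far as the arm can. A call is refused whole if a number of a shift passes 0.0417 or a number of a turn 0.125, either way. A call with a gripper value outside its range is refused whole. The fingers move at their own pace and stop on an object; the grip force is fixed at half the most. Time passes only in rows, so rows that do not move let the fingers close. It gives the time, the measured TCP pose, the force and the opening at its end, in the units of the state.
- arm.read_state(): the state, without advancing time (a new reading comes with each control period).
- optics.get_image(name): name is "side" or "top" or "wrist"; returns a dict with "image" (400x640x3 uint8, blue, green, red), "depth" (400x640 float32, mm along the optical axis (not along the pixel's ray), 0 where there is no reading), "camera_matrix" (3x3 intrinsics, pixels), "R" (3x3) and "t" (3): a world point X has camera coordinates R X + t; the wrist camera has in their place "hand_eye" (4x4, takes a point from camera to tool coordinates, whose origin is the TCP and whose axes are the flange's). Camera axes: x right, y down, z forward; pixel columns grow to the right and rows downward; lengths in mm; the calibration is good to about 2 mm. The wrist camera is an equidistant fisheye: a pixel r from the principal point sees the ray r / f radians off the axis. A picture is of the moment at which its call begins: read the wrist's pose just before it.
- workorder.job_done(): hands the job in, once; it reports no verdict.
The state is a dict: "clock": time; "joints": joint angles; "joint_vel": joint speeds; "joint_efforts": joint torques, N m; "position": TCP position; "ee_rot": TCP orientation; "contact_force": force on the tool from outside, world axes, zero at the start; "wrist_torque": the same for the moment, N m; "gripper_width": finger opening in mm.
Only numpy, scipy, OpenCV 4.12 (cv2) and the standard library are available. Lean on these libraries where they do the work, as an engineer would, in place of code of your own. Each camera call takes 0.05 s, during which the arm holds its last target. There are 200 camera calls.

### The job

A half-bottle lies in the bottle cradle on the bar, pulled back from the end stop. Without lifting it, push it along its rods with the fingertips until its mouth is home against the stop; then push the handle of the cradle's toggle clamp over past its middle so that it snaps across and the pad holds the bottle down. Leave the other things on the bar where they are.

Things in the scene. Friction and masses are not known exactly. Their poses are not given: they have to be found in the camera images.
- cradle: Fixed dark wooden bottle cradle, turned up to 0.3 rad. Origin on the bar top under the bottle's axis; x across (away from the robot at yaw 0), y along the bottle to its mouth, z up. Base board 110 x 240 x 14 mm (y -85..155). The bottle slides on two steel rods (x = -20, +20, tops at z = 36, y -90..135), friction 3 to 8 N. Open at the -y end; end stop at +y; clamp on the -x side.
- stop_face (a point): Point on the end stop's face (upright board, 100 mm wide, 108 mm high) where the middle of the bottle's mouth comes to rest: cradle frame (0, 135, 58.5) mm.
- lying_bottle: Loose half-bottle of red wine lying in the cradle: 58 mm diameter, 234 mm long, about 0.66 kg; body 146 mm long, then a neck 31 mm thick. Origin: centre of its flat base; own z axis along the bottle to the mouth, which is the cradle's +y. Its mouth starts 30 to 55 mm short of the stop; its axis is 58.5 mm above the bar.
- bottle_mouth (a point): Centre of the lying bottle's mouth, 234 mm from its base.
- bottle_base (a point): Centre of the lying bottle's flat base: the place to push. At home it is at cradle y = -99 mm and overhangs the rods.
- toggle (a joint): Toggle clamp's angle (rad). Sprung away from its middle at 0.6: rests open at 0 (handle leaning 0.6 rad to the cradle's -x, arm and pad up); pushed past 0.6 it snaps by itself across (handle leaning to +x) until the rubber pad lands on the bottle's body at about 1.2; with no body under the pad it runs on to 1.26. Starting it takes about 2 to 3 N at the knob.
- toggle_knob (a point): Centre of the round wooden knob, 26 mm diameter, at the end of the clamp's handle (bar 10 to 15 mm thick), 100 mm from the hinge. Open it is at cradle frame (-108, 26, 183) mm, at the middle (-52, 26, 200), closed about (4, 26, 183).
- toggle_hinge (a point): Middle of the clamp's hinge pin, which runs along the cradle's y: cradle frame (-52, 26, 100) mm. A steel bracket 18 x 26 mm carries it. The clamp arm, 60 mm long, swings on the +x side from up to level above the bottle.
- tealight: Tealight in its aluminium cup, 40 mm diameter, 44 mm high with its flame, standing behind the cradle: leave alone. Origin: centre of its underside.
- matches: Closed matchbox, 36 x 54 x 15 mm, lying flat on the robot's side of the cradle, near the open end: leave alone. Origin: centre of its underside.
- standing_bottle: Half-bottle standing upright behind the cradle, 58 mm diameter, 235 mm high: leave alone. Origin: centre of its underside.
- coaster: Slate coaster, 67 x 67 x 6 mm, lying flat in front of the cradle's stop end: leave alone. Origin: centre of its underside.
There are look-alikes about, which are no part of the job. Leave any blue look-alike of the lying_bottle alone.

How it is judged:
By the outcome, as a careful person would: the job done as asked, in the order asked, and still so for the second after the job is handed in, with the robot touching nothing.
It also fails if it takes over 48 s, if anything falls off the work surface, if the arm or the gripper's body presses on something with over 40 N, if the wrist force passes 120 N, or if a joint passes its speed limit or range.

## Working session

There is one attempt and no reset: what is moved stays moved. The work goes in short steps, Python scripts to look and compute and a tool call to move; the robot and the scene stay as the last step left them, time stands still between calls to the robot, and variables do not carry over. Pictures are saved under pics/ and viewed, about 8 in all and at most 12, crops included, and the job is handed in when it is done.

Besides the shell and the picture viewer there is one more tool, called after "Request:" by a JSON object that holds its "name" and its "arguments", one argument or row to a line. play_rows: Moves the arm, as the interface text tells. Its arguments: {"type":"object","properties":{"travel":{"type":"array","items":{"type":"array","items":{"type":"number"}}},"rotation":{"type":"array","items":{"type":"array","items":{"type":"number"}}},"grip":{"type":"array","items":{"type":"number"}}},"required":["travel","rotation","grip"]}

```bash
mkdir -p pics; cat > h.py <<'E'
import numpy as np, cv2
from bench import arm, optics, workorder
from scipy.spatial.transform import Rotation as Rn
def world(d,u,v,z=None):
    K=d["camera_matrix"];R=np.array(d["R"]);t=np.array(d["t"])
    r=R.T@np.linalg.solve(K,[u,v,1.]);c=-R.T@t
    s=d["depth"][int(v),int(u)] if z is None else (z-c[2])/r[2]
    return c+r*s
def cloud(d):
    K=d["camera_matrix"];v,u=np.mgrid[:400,:640]
    z=d["depth"];p=np.stack([u*z,v*z,z],-1)@np.linalg.inv(K).T
    P=(p-np.array(d["t"]))@np.array(d["R"]);P[z==0]=np.nan
    return P
def proj(d,X):
    p=d["camera_matrix"]@(np.array(d["R"])@X+d["t"]);return p[:2]/p[2]
E
python3 - <<'E'
from h import *
s=arm.read_state();print(s,arm.grip_depth)
for n in("side","top"):
    d=optics.get_image(n);cv2.imwrite(f"pics/{n}1.png",d["image"]);np.save(n+".npy",d,allow_pickle=True)
    print(n,-np.array(d["R"]).T@d["t"],d["camera_matrix"])
E
```

```text
{'clock': 0.0, 'joints': array([ 1.38961658e+00,  3.85594879e-01,  6.60806078e-03, -4.92585675e-04,
       -1.19397563e+00, -2.58581197e-01]), 'joint_vel': array([ 0.00062012, -0.00043101, -0.00014279, -0.00149482,  0.00074665,
        0.00033752]), 'joint_efforts': array([-3.05067770e-04, -3.92290020e+01,  1.88398343e+01,  4.18626308e+00,
       -4.61484102e-03, -1.73795005e-07]), 'position': array([265.823774  , 565.00922314, 230.19243711]), 'ee_rot': array([ 9.75903103e-01, -2.18201529e-01, -1.86838259e-04,  1.09110693e-03]), 'contact_force': array([ 0.64077644, -0.24954308,  0.66316699]), 'wrist_torque': array([ 0.00359203,  0.01574544, -0.00730309]), 'gripper_width': 85.08187982189638} 18.700000000000003
side [1069.39361546 -511.09160064  695.90020629] [[458.58426129   0.         314.69640731]
 [  0.         458.58426129 204.00492644]
 [  0.           0.           1.        ]]
top [ 339.48192949   74.55401007 1238.683098  ] [[444.76778938   0.         315.50527871]
 [  0.         444.76778938 202.71531671]
 [  0.           0.           1.        ]]
```

View pics/top1.png

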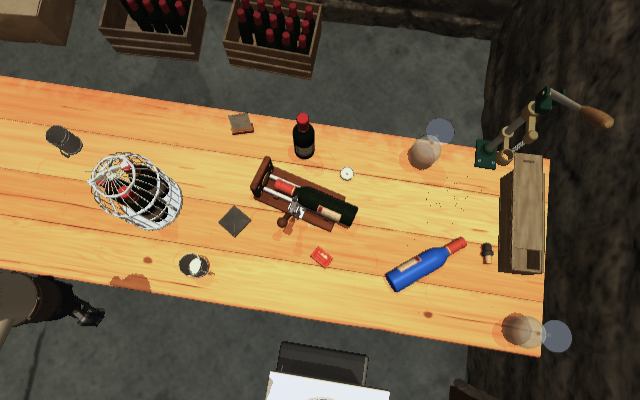

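View pics/side1.png

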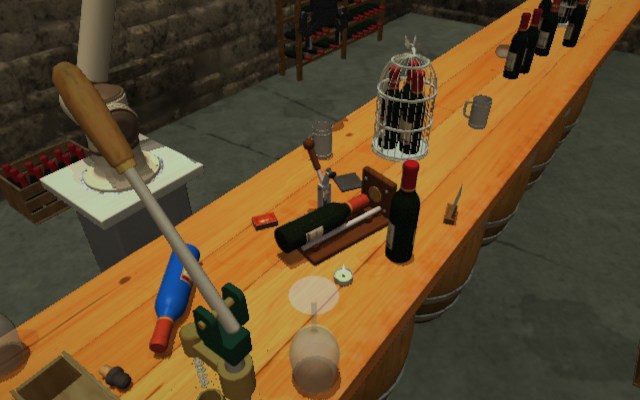

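The top view shows the cradle from its stop at (262,180) to the bottle base at about (352,215). The knob is at (284,223), the matches at (321,257), the tealight at (347,173) and the blue look-alike at (425,265). The side view agrees.

```bash
cat > m.py <<'E'
from h import *
d=np.load("top.npy",allow_pickle=True).item();P=cloud(d)
s=np.load("side.npy",allow_pickle=True).item();Q=cloud(s)
roi=np.zeros((400,640),bool);roi[150:245,240:365]=1
Z=P[...,2]
# stop: z 95..115
for name,A in(("top",P),("side",Q)):
    r=np.ones((400,640),bool) if name=="side" else roi
    c=world(d,300,200,50)
    near=(np.hypot(A[...,0]-c[0],A[...,1]-c[1])<200)
    m=near&(A[...,2]>102)&(A[...,2]<115);print(name,"stop pts",m.sum())
    x=A[m];print(np.round(x[:: max(1,len(x)//25)]))
    print('high',np.round(A[near&(A[...,2]>165)&(A[...,2]<230)][::8]))
print("corner px z=14", [np.round(world(d,*p,14)) for p in((252,197),(266,158),(340,230))])
# bottle base end
im=d["image"].astype(int);dark=roi&(im.max(2)<60)&(Z>60)&(Z<95)
x=P[dark];print(len(x));c=x.mean(0);u,sv,vt=np.linalg.svd(x[:,:2]-c[:2]);print(c,vt[0],np.arctan2(vt[0][1],vt[0][0]));pr=(x[:,:2]-c[:2])@vt[0];print(np.percentile(pr,[0,2,98,100]))
for n,dd in(("T",d),("S",s)):
    print(n)
E
python3 m.py
python3 - <<'E'
import cv2
a=cv2.imread('pics/top1.png')[145:275,235:375];b=cv2.imread('pics/side1.png')[120:290,230:440]
a=cv2.resize(a,(560,520),interpolation=2);cv2.imwrite('pics/c1.png',a)
E
```

```text
top stop pts 324
[[759. 142. 115.]
 [740. 180. 110.]
 [742. 153. 109.]
 [698. 254. 105.]
 [692. 250. 108.]
 [685. 259. 108.]
 [678. 266. 108.]
 [678. 255. 106.]
 [668. 264. 115.]
 [669. 254. 108.]
 [661. 263. 111.]
 [655. 273. 107.]
 [653. 264. 108.]
 [646. 271. 110.]
 [645. 260. 109.]
 [637. 269. 113.]
 [638. 262. 104.]
 [629. 270. 113.]
 [623. 280. 108.]
 [622. 269. 109.]
 [614. 278. 110.]
 [613. 270. 109.]
 [606. 279. 108.]
 [602. 279. 104.]
 [572. 175. 105.]
 [566. 171. 111.]
 [563. 160. 108.]]
high [[762. 184. 230.]
 [758. 157. 226.]
 [756. 159. 225.]
 [751. 170. 224.]
 [778. 155. 167.]
 [752. 166. 218.]
 [766. 187. 169.]
 [754. 164. 208.]
 [761. 183. 177.]
 [755. 162. 199.]
 [754. 177. 190.]
 [760. 158. 182.]
 [752. 171. 190.]
 [764. 153. 168.]
 [754. 169. 180.]
 [754. 185. 167.]
 [753. 164. 177.]
 [752. 172. 170.]
 [749. 182. 166.]
 [752. 156. 169.]
 [744. 160. 167.]
 [535. 168. 165.]
 [531. 169. 169.]
 [527. 171. 176.]
 [521. 171. 193.]
 [517. 177. 198.]
 [514. 184. 195.]
 [519. 166. 185.]
 [514. 172. 192.]
 [510. 176. 197.]
 [508. 183. 192.]
 [505. 185. 192.]
 [509. 167. 184
[... 1498 characters left out ...]
183.]
 [776. 156. 190.]
 [757. 158. 178.]
 [775. 156. 187.]
 [754. 161. 173.]
 [773. 155. 185.]
 [749. 164. 166.]
 [771. 152. 183.]
 [781. 166. 179.]
 [765. 153. 177.]
 [778. 160. 179.]
 [758. 155. 171.]
 [774. 156. 177.]
 [783. 173. 171.]
 [769. 154. 174.]
 [781. 164. 173.]
 [762. 152. 169.]
 [776. 156. 173.]
 [785. 173. 167.]
 [772. 154. 170.]
 [784. 163. 171.]
 [770. 149. 170.]
 [782. 158. 170.]
 [771. 152. 166.]
 [784. 160. 167.]
 [780. 155. 166.]]
corner px z=14 [array([600., 291.,  14.]), array([720., 273.,  14.]), array([547.,  31.,  14.])]
1120
[603.77497165  96.40605648  82.76769935] [0.23582429 0.97179571] 1.3327296357945817
[-98.69841409 -95.20515522 168.72964892 180.48255978]
T
S
```

View pics/c1.png

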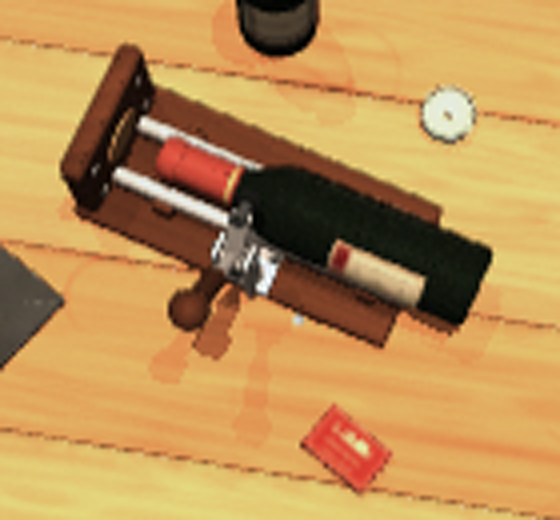

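```bash
cat > m2.py <<'E'
from h import *
d=np.load("top.npy",allow_pickle=True).item();P=cloud(d)
s=np.load("side.npy",allow_pickle=True).item();Q=cloud(s)
for A in(P,Q):
    A=A.reshape(-1,3);m=(A[:,0]>595)&(A[:,0]<705)&(A[:,1]>238)&(A[:,1]<295)&(A[:,2]>103)&(A[:,2]<114)
    x=A[m][:,:2];c,sz,a=cv2.minAreaRect(x.astype(np.float32));v=np.linalg.svd(x-x.mean(0))[2][0];v*=np.sign(v[0]);print("stop",c,sz,a,x.mean(0),"yaw",np.arctan2(v[1],v[0]))
    ya=np.arctan2(v[1],v[0])
    k=A[(np.hypot(A[:,0]-517,A[:,1]-173)<25)&(A[:,2]>172)&(A[:,2]<205)]
    w=np.linalg.lstsq(np.c_[2*k,np.ones(len(k))],(k**2).sum(1),rcond=None)[0];print("knob",w[:3],k.mean(0))
    # body: slab z 50..95, ridge fit w/ cylinder
    R=np.array([[np.cos(ya),-np.sin(ya)],[np.sin(ya),np.cos(ya)]])
    for o in([614,118.6],):
        L=(A[:,:2]-o)@R
        f=(abs(L[:,0])<40)&(L[:,1]>-170)&(L[:,1]<-20)&(A[:,2]>66)&(A[:,2]<95)
        print("body n",f.sum(),"y",np.percentile(L[f,1],[0,1,3,5]),"x",np.percentile(L[f,0],[1,99]))
        for y0 in(-130,-110,-90,-70,-50):
            g=f&(abs(L[:,1]-y0)<10)
            if g.sum()>8:
                p=np.c_[L[g,0],A[g,2]];w=np.linalg.lstsq(np.c_[2*p,np.ones(len(p))],(p**2).sum(1),rcond=None)[0];print(y0,"axis x,z",w[:2],"r",np.sqrt(w[2]+w[0]**2+w[1]**2))
    # rest: matches etc
im=s["image"].astype(int)
E
python3 m2.py
```

```text
stop (650.1573486328125, 266.78826904296875) (18.336206436157227, 99.42897033691406) 76.07675170898438 [648.33373224 266.46277795] yaw -0.25674904656037295
knob [515.57658635 178.05994585 184.14937596] [513.90715897 177.22982854 191.49258401]
body n 781 y [-122.63460709 -121.40787904 -119.28037106 -117.19796859] x [-30.29308533  24.5119196 ]
-130 axis x,z [-3.26422    65.17755772] r 23.052231346521317
-110 axis x,z [-2.19429091 63.88056291] r 25.583425398757566
-90 axis x,z [-2.57262558 63.94398503] r 25.85035627806706
-70 axis x,z [-2.62124414 63.32644409] r 26.264069236556246
-50 axis x,z [-2.72241781 62.54883666] r 26.80685896151196
stop (652.4635620117188, 263.51361083984375) (18.95608901977539, 96.66151428222656) 74.56920623779297 [655.12015967 261.33379417] yaw -0.24949333185472355
knob [518.07888978 176.03775664 182.70739697] [521.69862419 171.15694382 186.0276351 ]
body n 1007 y [-124.58154343 -123.46176313 -122.5164396  -121.60174386] x [-19.74352328  27.66233775]
-130 axis x,z [-0.09381288 64.29826695] r 22.69827355123596
-110 axis x,z [ 2.91000135 68.3729371 ] r 20.130757155396072
-90 axis x,z [-0.48086154 61.93811761] r 26.438971058013863
-70 axis x,z [-0.95500583 60.5641482 ] r 27.631875267454614
-50 axis x,z [-0.25519882 61.68541988] r 26.639501105015082
```

Request:
{"name": "play_rows", "arguments": {
  "travel": [
    [0, 0, -0.035],
    [0, 0, -0.035]
  ],
  "rotation": [
    [0, 0, -0.0925],
    [0, 0, -0.0925]
  ],
  "grip": [0, 0]
}}

```text
clock: 0.27
position: [265.6, 564.1, 298.9]
ee_rot: [0.992, -0.125, -0.001, 0.004]
contact_force: [0.5, 1.3, 0.2]
gripper_width: 63.6
```

```bash
cat > st.py <<'E'
from h import *
s=arm.read_state();y=-.255;o=np.array([614.7,124.8]);R=np.array([[np.cos(y),-np.sin(y)],[np.sin(y),np.cos(y)]])
M=Rn.from_quat(s["ee_rot"]).as_matrix()
print(s["clock"],"world",s["position"].round(1),"cradle",((s["position"][:2]-o)@R).round(1),"toolx yaw",np.arctan2(M[1,0],M[0,0]).round(4),"tilt",M[:2,2].round(3),"F cradle",(s["contact_force"][:2]@R).round(1),s["contact_force"][2].round(1),"w",s["gripper_width"])
E
python3 st.py
```

```text
0.2667 world [265.6 564.1 298.9] cradle [-448.6  337. ] toolx yaw -0.2505 tilt [-0.002 -0.008] F cradle [0.1 1.3] 0.2 w 63.61874554422865
```

Request:
{"name": "play_rows", "arguments": {
  "travel": [
    [0.025, 0.0288, 0],
    [0.025, 0.0288, 0],
    [0.025, 0.0288, 0],
    [0.025, 0.0288, 0],
    [0.025, 0.0288, 0],
    [0.025, 0.0288, 0],
    [0.025, 0.0288, 0],
    [0.025, 0.0288, 0],
    [0.025, 0.0288, 0],
    [0.025, 0.0288, 0]
  ],
  "rotation": [
    [0, 0, 0],
    [0, 0, 0],
    [0, 0, 0],
    [0, 0, 0],
    [0, 0, 0],
    [0, 0, 0],
    [0, 0, 0],
    [0, 0, 0],
    [0, 0, 0],
    [0, 0, 0]
  ],
  "grip": [0, 0, 0, 0, 0, 0, 0, 0, 0, 0]
}}

```text
clock: 1.1
position: [435.5, 221.9, 301.1]
ee_rot: [0.992, -0.127, -0.0, 0.0]
contact_force: [0.6, 0.1, -1.0]
gripper_width: -0.2
```

Request:
{"name": "play_rows", "arguments": {
  "travel": [
    [0.025, 0.0288, 0],
    [0.025, 0.0288, 0],
    [0.025, 0.0288, 0],
    [0.025, 0.0288, 0],
    [0.025, 0.0288, 0],
    [0.025, 0.0288, 0],
    [0.025, 0.0288, 0],
    [0.025, 0.0288, 0],
    [0, 0, 0],
    [0, 0, 0]
  ],
  "rotation": [
    [0, 0, 0],
    [0, 0, 0],
    [0, 0, 0],
    [0, 0, 0],
    [0, 0, 0],
    [0, 0, 0],
    [0, 0, 0],
    [0, 0, 0],
    [0, 0, 0],
    [0, 0, 0]
  ],
  "grip": [0, 0, 0, 0, 0, 0, 0, 0, 0, 0]
}}

```text
clock: 1.93
position: [571.0, -51.4, 300.0]
ee_rot: [0.992, -0.129, -0.001, 0.0]
contact_force: [-1.1, 0.1, -0.2]
gripper_width: -0.1
```

```bash
python3 st.py
```

```text
1.9333 world [571.  -51.4 300. ] cradle [   2.1 -181.5] toolx yaw -0.2586 tilt [-0.002 -0.   ] F cradle [-1.1 -0.2] -0.2 w -0.14985991804793375
```

Request:
{"name": "play_rows", "arguments": {
  "travel": [
    [-0.002, 0, 0.037],
    [0, 0, 0.037],
    [0, 0, 0.037],
    [0, 0, 0.037],
    [0, 0, 0.037],
    [0, 0, 0.037],
    [0, 0, 0.036],
    [0, 0, 0],
    [0, 0, 0]
  ],
  "rotation": [
    [0, 0, 0],
    [0, 0, 0],
    [0, 0, 0],
    [0, 0, 0],
    [0, 0, 0],
    [0, 0, 0],
    [0, 0, 0],
    [0, 0, 0],
    [0, 0, 0]
  ],
  "grip": [0, 0, 0, 0, 0, 0, 0, 0, 0]
}}

```text
clock: 2.68
position: [567.7, -48.4, 42.3]
ee_rot: [0.992, -0.126, -0.002, 0.001]
contact_force: [0.9, -0.1, 0.9]
gripper_width: -0.2
```

```bash
python3 st.py; python3 - <<'E'
from h import *
d=optics.get_image("side");cv2.imwrite("pics/s2.png",cv2.resize(d["image"][100:300,200:420],(660,600),interpolation=2))
E
```

```text
2.6833 world [567.7 -48.4  42.3] cradle [  -1.8 -179.4] toolx yaw -0.253 tilt [-0.004 -0.001] F cradle [0.9 0.1] 0.9 w -0.2225198346386286
```

View pics/s2.png

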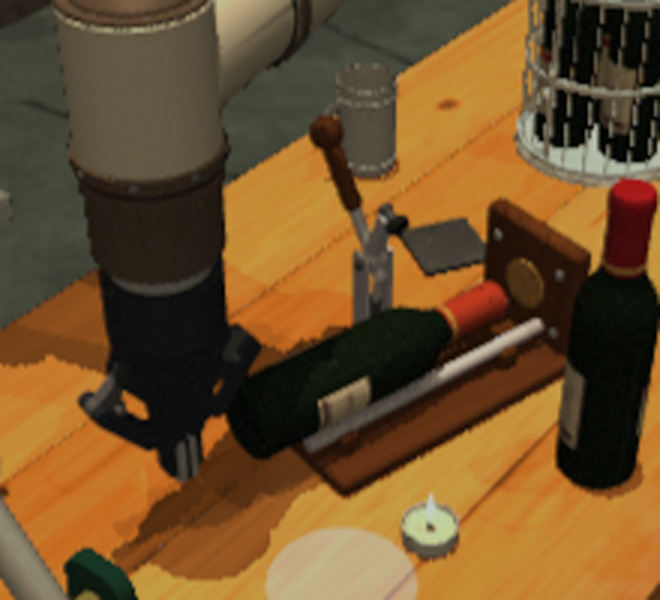

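The side crop shows the fingertips near (185,475), clear of the bottle base at (245,420). The gripper's knuckles stick out sideways above the tips, so I'll raise the tool 10 mm to keep them over the bottle and then creep in.

Request:
{"name": "play_rows", "arguments": {
  "travel": [
    [0.002, -0.005, -0.01],
    [0, -0.008, 0],
    [0, -0.005, 0],
    [0, -0.005, 0],
    [0, -0.004, 0],
    [0, -0.004, 0]
  ],
  "rotation": [
    [0, 0, 0],
    [0, 0, 0],
    [0, 0, 0],
    [0, 0, 0],
    [0, 0, 0],
    [0, 0, 0]
  ],
  "grip": [0, 0, 0, 0, 0, 0]
}}

```text
clock: 3.23
position: [578.8, -19.0, 53.7]
ee_rot: [0.992, -0.127, 0.0, -0.0]
contact_force: [-0.3, -0.0, -1.1]
gripper_width: 0.1
```

Request:
{"name": "play_rows", "arguments": {
  "travel": [
    [0, -0.004, 0],
    [0, -0.004, 0],
    [0, -0.004, 0],
    [0, -0.004, 0]
  ],
  "rotation": [
    [0, 0, 0],
    [0, 0, 0],
    [0, 0, 0],
    [0, 0, 0]
  ],
  "grip": [0, 0, 0, 0]
}}

```text
clock: 3.57
position: [581.7, -5.9, 53.3]
ee_rot: [0.992, -0.127, -0.001, 0.002]
contact_force: [-0.5, -8.1, 3.2]
gripper_width: -0.3
```

```bash
python3 st.py
```

```text
3.5667 world [581.7  -5.9  53.3] cradle [   1.  -134.8] toolx yaw -0.2551 tilt [-0.003 -0.003] F cradle [ 1.6 -8. ] 3.2 w -0.3111158165795281
```

Request:
{"name": "play_rows", "arguments": {
  "travel": [
    [0, -0.004, 0],
    [0, -0.004, 0],
    [0, -0.004, 0],
    [0, -0.004, 0]
  ],
  "rotation": [
    [0, 0, 0],
    [0, 0, 0],
    [0, 0, 0],
    [0, 0, 0]
  ],
  "grip": [0, 0, 0, 0]
}}

```text
clock: 3.9
position: [585.6, 9.2, 53.3]
ee_rot: [0.992, -0.127, -0.002, 0.002]
contact_force: [-0.9, -8.4, 2.5]
gripper_width: 0.2
```

Request:
{"name": "play_rows", "arguments": {
  "travel": [
    [0, -0.002, 0],
    [0, -0.002, 0],
    [0, -0.002, 0]
  ],
  "rotation": [
    [0, 0, 0],
    [0, 0, 0],
    [0, 0, 0]
  ],
  "grip": [0, 0, 0]
}}

```text
clock: 4.15
position: [587.1, 14.9, 53.3]
ee_rot: [0.992, -0.127, -0.002, 0.002]
contact_force: [-1.0, -8.1, 2.7]
gripper_width: 0.2
```

```bash
python3 st.py; python3 - <<'E'
from h import *
d=optics.get_image("side");cv2.imwrite("pics/s3.png",cv2.resize(d["image"][150:270,260:400],(700,600),interpolation=2))
E
```

```text
4.15 world [587.1  14.9  53.3] cradle [   1.  -113.3] toolx yaw -0.2554 tilt [-0.004 -0.003] F cradle [ 1.1 -8.1] 2.7 w 0.2091954014562441
```

View pics/s3.png

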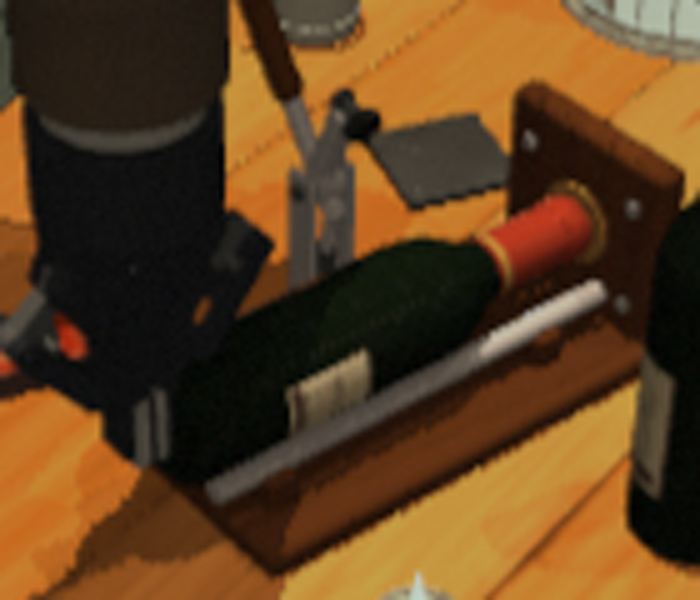

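The capsule's mouth at (585,210) is nearly on the stop's brass disc, with the knuckles clear of the body. Next I'll push in 2 mm steps and watch the force.

Request:
{"name": "play_rows", "arguments": {
  "travel": [
    [0, -0.002, 0],
    [0, -0.002, 0]
  ],
  "rotation": [
    [0, 0, 0],
    [0, 0, 0]
  ],
  "grip": [0, 0]
}}

```text
clock: 4.37
position: [587.2, 16.3, 53.4]
ee_rot: [0.992, -0.127, -0.003, 0.004]
contact_force: [-0.9, -24.8, 4.8]
gripper_width: -0.3
```

Request:
{"name": "play_rows", "arguments": {
  "travel": [
    [0, -0.002, 0],
    [0, 0, 0]
  ],
  "rotation": [
    [0, 0, 0],
    [0, 0, 0]
  ],
  "grip": [0, 0]
}}

```text
clock: 4.53
position: [587.1, 16.2, 53.4]
ee_rot: [0.992, -0.128, -0.004, 0.005]
contact_force: [-0.4, -24.6, 5.5]
gripper_width: 0.1
```

Request:
{"name": "play_rows", "arguments": {
  "travel": [
    [0, -0.002, 0],
    [0, 0, 0]
  ],
  "rotation": [
    [0, 0, 0],
    [0, 0, 0]
  ],
  "grip": [0, 0]
}}

```text
clock: 4.7
position: [587.0, 16.3, 53.4]
ee_rot: [0.992, -0.128, -0.004, 0.006]
contact_force: [-0.4, -31.9, 5.8]
gripper_width: -0.4
```

The bottle is home: the tool stalled and the force rose to 32 N. I'll back off, go up and over to the knob's outer side.

Request:
{"name": "play_rows", "arguments": {
  "travel": [
    [0, 0.02, 0],
    [0, 0.035, 0],
    [0, 0.01, -0.035],
    [0, 0, -0.04],
    [0, 0, -0.04],
    [0, 0, -0.04],
    [0, 0, -0.04],
    [0, 0, -0.04],
    [0, 0, -0.01],
    [0, 0, 0]
  ],
  "rotation": [
    [0, 0, 0],
    [0, 0, 0],
    [0, 0, 0],
    [0, 0, 0],
    [0, 0, 0],
    [0, 0, 0],
    [0, 0, 0],
    [0, 0, 0],
    [0, 0, 0],
    [0, 0, 0]
  ],
  "grip": [0, 0, 0, 0, 0, 0, 0, 0, 0, 0]
}}

```text
clock: 5.53
position: [575.7, -37.8, 302.9]
ee_rot: [0.992, -0.127, 0.004, -0.001]
contact_force: [0.4, -0.6, -0.1]
gripper_width: -0.1
```

Request:
{"name": "play_rows", "arguments": {
  "travel": [
    [-0.023, -0.028, 0],
    [-0.023, -0.028, 0],
    [-0.023, -0.028, 0],
    [-0.023, -0.028, 0],
    [-0.023, -0.028, 0],
    [-0.023, -0.028, 0],
    [-0.023, -0.028, 0],
    [0, 0, 0],
    [0, 0, 0]
  ],
  "rotation": [
    [0, 0, 0],
    [0, 0, 0],
    [0, 0, 0],
    [0, 0, 0],
    [0, 0, 0],
    [0, 0, 0],
    [0, 0, 0],
    [0, 0, 0],
    [0, 0, 0]
  ],
  "grip": [0, 0, 0, 0, 0, 0, 0, 0, 0]
}}

```text
clock: 6.28
position: [466.2, 193.7, 296.7]
ee_rot: [0.992, -0.125, -0.001, 0.001]
contact_force: [0.3, -0.6, 0.1]
gripper_width: 0.2
```

```bash
python3 st.py; python3 - <<'E'
from h import *
y=-.255;o=np.array([614.7,124.8]);R=np.array([[np.cos(y),-np.sin(y)],[np.sin(y),np.cos(y)]])
for n in("side","top"):
    d=optics.get_image(n);A=cloud(d)
    L=(A[...,:2]-o)@R;Z=A[...,2];im=d["image"].astype(int)
    m=(abs(L[...,0])<35)&(Z>66)&(Z<95)&(L[...,1]>-160)&(L[...,1]<-20);print(n,"base y",np.percentile(L[m][:,1],[0,1,3]))
    red=(im[...,2]>110)&(im[...,1]<80)&(abs(L[...,0])<20)&(Z>45)&(Z<85)&(L[...,1]>20);print("capsule y",np.percentile(L[red][:,1],[5,50,97,100]),red.sum())
    k=A[(abs(L[...,0]+108)<22)&(abs(L[...,1]-26)<22)&(Z>172)&(Z<200)];print("knob",len(k),k.mean(0))
E
```

```text
6.2833 world [466.2 193.7 296.7] cradle [-161.1   29.2] toolx yaw -0.2513 tilt [-0.003 -0.001] F cradle [ 0.4 -0.5] 0.1 w 0.17803567599210154
side base y [-100.21512918  -99.39604582  -98.41540155]
capsule y [ 85.59119876 110.47256554 134.84227076 137.35117647] 162
knob 120 [521.44516122 171.11458261 186.36295601]
top base y [-98.1117919  -97.37366233 -95.68044331]
capsule y [ 82.89452167 101.82481827 130.73988547 136.96815463] 93
knob 63 [515.18283981 173.48853424 191.60046936]
```

Request:
{"name": "play_rows", "arguments": {
  "travel": [
    [0, 0.003, 0.035],
    [0, 0, 0.035],
    [0, 0, 0.035],
    [0, 0, 0.02],
    [0, 0, 0],
    [0.015, 0, 0],
    [0.012, 0, 0],
    [0.008, 0, 0]
  ],
  "rotation": [
    [0, 0, 0],
    [0, 0, 0],
    [0, 0, 0],
    [0, 0, 0],
    [0, 0, 0],
    [0, 0, 0],
    [0, 0, 0],
    [0, 0, 0]
  ],
  "grip": [0, 0, 0, 0, 0, 0, 0, 0]
}}

```text
clock: 7.05
position: [501.7, 180.2, 174.9]
ee_rot: [0.992, -0.128, -0.0, -0.0]
contact_force: [-6.8, 2.3, 4.6]
gripper_width: 0.1
```

Request:
{"name": "play_rows", "arguments": {
  "travel": [
    [0.008, 0, 0],
    [0.008, 0, 0],
    [0.008, 0, 0],
    [0.008, 0, 0]
  ],
  "rotation": [
    [0, 0, 0],
    [0, 0, 0],
    [0, 0, 0],
    [0, 0, 0]
  ],
  "grip": [0, 0, 0, 0]
}}

```text
clock: 7.38
position: [532.8, 172.1, 174.0]
ee_rot: [0.992, -0.127, 0.001, -0.0]
contact_force: [-1.7, 0.4, 0.8]
gripper_width: -0.1
```

```bash
python3 st.py
```

```text
7.3833 world [532.8 172.1 174. ] cradle [-91.2  25.2] toolx yaw -0.2553 tilt [0.001 0.001] F cradle [-1.7 -0.1] 0.8 w -0.09005100479503081
```

Request:
{"name": "play_rows", "arguments": {
  "travel": [
    [0.006, 0, 0],
    [0.006, 0, 0],
    [0.006, 0, 0],
    [0.006, 0, 0]
  ],
  "rotation": [
    [0, 0, 0],
    [0, 0, 0],
    [0, 0, 0],
    [0, 0, 0]
  ],
  "grip": [0, 0, 0, 0]
}}

```text
clock: 7.72
position: [555.5, 166.2, 173.1]
ee_rot: [0.992, -0.127, 0.0, 0.0]
contact_force: [-0.5, -0.2, 0.8]
gripper_width: -0.0
```

```bash
python3 st.py; python3 - <<'E'
from h import *
d=optics.get_image("side");cv2.imwrite("pics/s4.png",cv2.resize(d["image"][100:270,240:440],(700,595),interpolation=2))
E
```

```text
7.7167 world [555.5 166.2 173.1] cradle [-67.7  25.1] toolx yaw -0.2549 tilt [ 0. -0.] F cradle [-0.5 -0.4] 0.8 w -0.00551245696792267
```

View pics/s4.png

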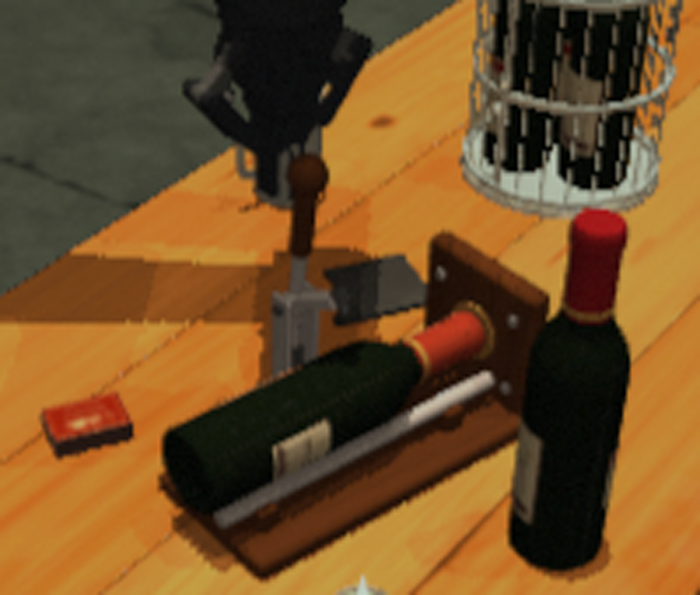

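The handle, with its knob at (307,172), stands near upright, just about at the middle, so I'll push a little more.

Request:
{"name": "play_rows", "arguments": {
  "travel": [
    [0.008, 0, 0],
    [0.006, 0, 0],
    [0, 0, 0],
    [0, 0, 0],
    [-0.03, 0, 0],
    [-0.035, 0, 0],
    [-0.03, 0, 0],
    [0, 0, 0],
    [0, 0, 0]
  ],
  "rotation": [
    [0, 0, 0],
    [0, 0, 0],
    [0, 0, 0],
    [0, 0, 0],
    [0, 0, 0],
    [0, 0, 0],
    [0, 0, 0],
    [0, 0, 0],
    [0, 0, 0]
  ],
  "grip": [0, 0, 0, 0, 0, 0, 0, 0, 0]
}}

```text
clock: 8.52
position: [475.3, 187.2, 174.0]
ee_rot: [0.992, -0.126, 0.0, -0.0]
contact_force: [0.6, -0.2, -0.3]
gripper_width: 0.1
```

```bash
python3 st.py; python3 - <<'E'
from h import *
y=-.255;o=np.array([614.7,124.8]);R=np.array([[np.cos(y),-np.sin(y)],[np.sin(y),np.cos(y)]])
for n in("side","top"):
    d=optics.get_image(n);A=cloud(d)
    L=(A[...,:2]-o)@R;Z=A[...,2];im=d["image"].astype(int)
    m=(abs(L[...,0])<35)&(Z>66)&(Z<95)&(L[...,1]>-160)&(L[...,1]<-20);print(n,"base y",np.percentile(L[m][:,1],[0,1,3]))
    red=(im[...,2]>110)&(im[...,1]<80)&(abs(L[...,0])<20)&(Z>45)&(Z<85)&(L[...,1]>20);print("capsule y",np.percentile(L[red][:,1],[50,97,100]))
    k=(abs(L[...,0])<30)&(abs(L[...,1]-26)<22)&(Z>170)&(Z<205);print("closed knob",k.sum(),L[k].mean(0),Z[k].mean())
    cv2.imwrite(f"pics/{n}5.png",cv2.resize(d["image"][100:270,240:440],(700,595),interpolation=2))
E
```

```text
8.5167 world [475.3 187.2 174. ] cradle [-150.6   25.3] toolx yaw -0.2524 tilt [0.001 0.001] F cradle [ 0.7 -0.1] -0.3 w 0.08624743148744403
side base y [-100.47144948  -99.43339738  -98.60184444]
capsule y [110.94777816 135.50595565 137.91412124]
closed knob 127 [ 9.71247235 20.72532131] 187.30298909939336
top base y [-98.16130305 -97.42097395 -95.7398624 ]
capsule y [111.39485674 134.77604629 137.15633327]
closed knob 105 [-0.51135137 25.67553949] 189.25819462309312
```

View pics/side5.png

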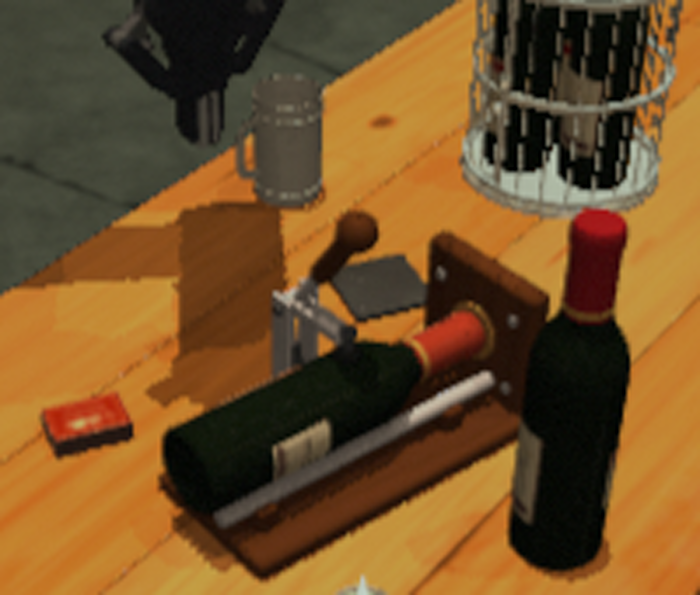

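The clamp has snapped over: the knob is at (355,230) and the pad is on the body at (350,345). The mouth is on the stop at (485,325), and the gripper is well clear.

```bash
python3 -c "
from bench import workorder; print(workorder.job_done())"
```

```text
the job is handed in; nothing more can be done
None
```

I pushed the bottle along its rods with the shut fingertips until it reached the stop, then pushed the clamp handle past its middle and it snapped across. I backed the gripper off and handed the job in at about 8.5 s on the robot's clock.

- **Bottle:** it slid at about 8 N, then stalled at the stop with the force rising to about 32 N. Before hand-in its base measured at cradle y of about -99 mm (side camera; the top camera read -98) and its mouth at about 135 mm, which is home.
- **Clamp:** the knob measured near cradle (5, 23, 185) mm, close to the closed position of (4, 26, 183). The last picture shows the pad resting on the bottle's body.
- **Other things:** the last picture shows the matches, coaster and standing bottle apparently unmoved; I did not measure them. The tealight and the blue look-alike were outside that crop, and the arm never went near them. The contact force was near zero at the end.

None of the checks failed. The top and side cameras differed by up to 10 mm on the knob's position, because each sees only its own side of the knob.

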